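# All-round scan of an incense burner on a hand-turned turntable

### The job

Scan the incense burner: first slide the scanner head along its rail all the way in to its stop at the turntable, and leave it there. Then take the upright knob on the turntable and turn the platter clockwise (seen from above) through one full turn, neither more nor less, so that the knob stops back beside the brass pointer where it started. Do not turn the platter before the head is in, do not touch the burner it carries or let it slip, and leave the other things on the desk where they are.

Things in the scene. Friction and masses are not known exactly. Their poses are not given: they have to be found in the camera images.
- stage: The scanner's low aluminium foot plate, fixed to the desk, 140 mm wide (its x) by 470 mm long (its y), 10 mm thick. Origin on the desk directly below the turntable's axis; its +y axis points along the rail, away from the turntable. The plate reaches from y = -100 to +370 mm.
- head (a joint): Travel of the scanner head along the rail in m: 0 is the outer end, 0.105 is fully in against the stop (hard limit: the dark steel block at the inner end of the rail); it grows as the head moves towards the turntable (stage -y, straight at the axis). It starts at 0 to 0.035. About 2 N of dry friction plus light damping; it stays where it is left.
- head_fin (a point): Middle of the upright dark steel fin on the scanner head, 108 mm above the desk. Fin: 14 mm thick along the rail, 45 mm wide, top at 125 mm; pinch it from above, closing along the rail. The head is a grey box 70 mm wide, 80 mm long, top at 81 mm, black lens barrel facing the turntable. Fin to turntable axis: 305 mm at joint 0, 200 mm fully in; the lens tip is 50 mm nearer.
- platter (a joint): Turn of the platter in rad, 0 at the start of every episode (knob at the pointer), growing clockwise seen from above; 6.283 is one full turn. It spins freely without stops, with about 0.05 N m of dry friction and light damping, and stays where it is left.
- platter_axis (a point): Centre of the platter's top face, on the vertical turning axis, 40 mm above the desk. The platter is a dark wooden disc of 240 mm diameter, 14 mm thick, with a cork pad of 140 mm diameter in its middle.
- knob_grip (a point): On the axis of the upright brass knob, 80 mm above the desk, at the height to grip. The knob stands on the platter 98 mm from the turning axis, 16 mm in diameter, from 40 to 100 mm above the desk, end 19 mm thick. It spins freely about its own axis, so a gripper may carry it round without turning itself. The gap from knob to burner is about 45 mm.
- burner: Celadon-glazed incense burner, squat and round with a domed lid and two small ears: 72 mm diameter (80 mm over the ears), 66 mm tall, 0.3 kg, top 106 mm above the desk. Origin at the centre of its underside, which stands loose on the platter within 6 mm of the axis.
- ring_dish: Lavender-glazed ring dish, 84 mm diameter, with a central cone 45 mm tall; bystander. Origin under its centre.
- weights: Brass set of nested cup weights with a bail handle, 60 mm diameter, 68 mm tall; bystander. Origin under its centre.
- small_weight: Single small brass cup weight, 34 mm diameter, 25 mm tall; bystander. Origin under its centre.
- magnifier: Dark bakelite magnifier lying flat, 200 mm long along its x (lens at +x, 96 mm wide; handle at -x), 16 mm thick; bystander. Origin under its middle.
- loupe: Folded steel loupe, 42 mm long, 26 mm wide, 14 mm tall; bystander. Origin under its centre.
- calipers: Steel digital calipers lying flat, 150 mm long along their x, 58 mm wide, 10 mm thick; bystander. Origin under the middle of the beam.
- pointer (a point): Top of the small fixed brass pointer, an upright tab 10 mm square just outside the platter's rim, 133 mm from the turning axis, top 42 mm above the desk. It stands at the knob's starting direction, which differs from start to start.
Not all that is in view belongs to the job. What is meant by the burner is not pink, and is the larger of those in its own colour.

How it is judged:
By the outcome, as a careful person would: the job done as asked, in the order asked, and still so for the second after the job is handed in, with the robot touching nothing.
It also fails if it takes over 67 s, if anything falls off the work surface, if the arm or the gripper's body presses on something with over 40 N, if the wrist force passes 120 N, or if a joint passes its speed limit or range.

### The arm

A 6-joint arm with a two-finger parallel gripper is mounted at the origin on the work surface. World frame = base frame: x ahead of the robot, y to its left, z up, the work surface at z = 0. Lengths are in m, angles in degrees, forces in N, time in s.
With the tool pointing down it reaches from about 0.275 to 0.825 m from the base axis. Payload 4.9 kg.
Tool frame: the origin (TCP) lies at the centre of the arm's flange, where the gripper is bolted on; the fingertips stand 173 mm ahead of it and the grasp point (between the pads) lies 155 mm ahead of it; z points along the fingers, y is the line along which they close (so a half turn about z gives the same grasp; the last joint's range is limited). The gripper opens to 85 mm and grips with 20 to 120 N. Pads are 22 mm wide; open, the fingers measure 114 mm over their backs; the gripper's body (76 mm by 85 mm) begins 54 mm behind the grasp point. The pads swing forward as they close: fully open they stand 13 mm farther back than shut.
Start: joints at [-77.074, 18.69, -11.035, 60.275, 0, 82.311], TCP at [0.194, -0.515, 0.405] pointing down, gripper open.
Joint ranges: [-152.03, 152.03], [-55.5, 102.48], [-74.3, 77.21], [-110.64, 120.58], [-84.22, 78.4], [-180, 180]. Speed limits (degrees/s): [147.25, 147.25, 180, 180, 180, 180].

### API

Orientations are given as [roll, pitch, yaw] about the fixed x, y, z axes, in that order (R = Rz(yaw) Ry(pitch) Rx(roll)).
In Python, from cell import r, viewer, job, nets gives the robot as it stands.
- The arm moves only by the tool move_arm, never from a script. Its argument "increments" is a list of rows, each an object of numbers: "tx", "ty", "tz": the shift along the world's x, y, z in cm; "rx", "ry", "rz": the turn, a rotation vector about the world's x, y, z in degrees; "claw": the closure, from -1 (fully open) to 1 (shut). A call has 1 to 8 rows; each row shifts and turns the commanded pose from where the row before left it; what a row does not reach is not made up. A row lasts 1/8 s, in which the tool goes at most 62.5 mm and 10.7 degrees, less where a joint would pass 70% of its speed; a pose out of reach is approached as far as the arm can. A call with a gripper value outside its range is refused whole. The fingers move at their own pace and stop on an object; "grip_force" is the grip in N (left out, the last holds). Time passes only in rows, so rows that do not move let the fingers close. It gives the time, the measured TCP pose, the force, the opening and the grip force at its end, in the units of the state.
- r.get_state(): the state, without advancing time (a new reading comes with each control period).
- viewer.capture(name): name is "side" or "top" or "wrist"; returns the picture (400x640x3 uint8, blue, green, red); there is no depth.
- viewer.get_calibration(name): a dict with "intrinsics" (3x3 intrinsics, pixels), "k1" (the pictures are not rectified: a ray, as slopes to the right and down, at radius r is drawn at 1 + k1 r^2 times it, then the intrinsics apply), "R" (3x3) and "t" (3): a world point X has camera coordinates R X + t. Camera axes: x right, y down, z forward; pixel columns grow to the right and rows downward; lengths in m; the calibration is good to about 2 mm. A picture is of the moment at which its call begins: read the wrist's pose just before it. get_calibration takes no time and is no camera call; for the wrist camera it gives the pose at the moment of the call.
- job.sign_off(): hands the job in; it is judged then, once.
Trained networks look in the newest picture that a camera, given by its name, has taken for a name from the list of things; names that differ only in an ending like _2 or _b are one class to them, and where a whole thing is asked for, a point or a joint stands for the part that bears it (a point fixed in the world has none). Each returns a list of dicts, best first, with "p" (0 to 1); they miss things now and then, are a little off and sometimes report something else, mostly with a low value. They report only what shows in the picture. A call takes as long as a camera call. They do not tell look-alikes from the thing itself.
- nets.look_for(camera, target): "rect" ([left, top, right, bottom] in pixels, round what is visible of it).
The state is a dict: "clock": time; "joint_pos": joint angles; "qd": joint speeds; "joint_torque": joint torques, N m; "tcp_pos": TCP position; "tcp_rot": TCP orientation; "contact_force": force on the tool from outside, world axes, zero at the start; "moment": the same for the moment, N m; "width": opening from 0.0 (shut) to 1.0 (fully open); "grip_force": force on a finger pad.
Only numpy, scipy, OpenCV 4.12 (cv2) and the standard library are available. Lean on these libraries where they do the work, as an engineer would, in place of code of your own. Each camera call takes 0.05 s, during which the arm holds its last target. There are 200 camera calls.

## Working session

There is one attempt and no reset: what is moved stays moved. The work goes in short steps, Python scripts to look and compute and a tool call to move; the robot and the scene stay as the last step left them, time stands still between calls to the robot, and variables do not carry over. Pictures are saved under pics/ and viewed, at most 10 in all, crops included, and the job is handed in when it is done.

Besides the shell and the picture viewer there is one more tool, called after "Request:" by a JSON object that holds its "name" and its "arguments". move_arm: Moves the arm, as the interface text tells. Its arguments: {"type":"object","properties":{"increments":{"type":"array"},"grip_force":{"type":"number"}},"required":["increments"]}

```bash
mkdir -p pics; cat > h.py <<'E'
import numpy as np, cv2
from cell import r, viewer, job, nets
def ray(cam,u,v,c=None):
    c=c or viewer.get_calibration(cam); K=np.array(c["intrinsics"],float)
    d=np.array([c["k1"],0,0,0,0],float)
    p=cv2.undistortPoints(np.array([[[u,v]]],float),K,d)[0,0]
    R=np.array(c["R"]);t=np.array(c["t"])
    return -R.T@t, R.T@np.array([p[0],p[1],1.])
def at(cam,u,v,z,c=None):
    o,d=ray(cam,u,v,c); return o+d*(z-o[2])/d[2]
def px(cam,X,c=None):
    c=c or viewer.get_calibration(cam)
    q=np.array(c["R"])@np.array(X,float)+np.array(c["t"]); s=q[:2]/q[2]
    s=s*(1+c["k1"]*(s@s)); K=np.array(c["intrinsics"]); return K[:2,:2]@s+K[:2,2]
E
python3 - <<'E'
from h import *
np.set_printoptions(precision=3,suppress=True)
for c in ["top","side"]:
    cv2.imwrite(f"pics/{c}0.png",viewer.capture(c))
    k=viewer.get_calibration(c);print(c,k["intrinsics"],k["k1"],-np.array(k["R"]).T@k["t"])
    for n in ["burner","head_fin","knob_grip","platter","stage","pointer"]:
        try: print(n,[(round(x["p"],2),[int(a) for a in x["rect"]]) for x in nets.look_for(c,n)[:4]])
        except Exception as e: print(n,e)
print(r.get_state())
E
```

```text
top [[376.359   0.    309.954]
 [  0.    376.359 201.553]
 [  0.      0.      1.   ]] -0.05241610515978548 [ 0.466 -0.048  0.955]
burner [(0.89, [365, 288, 395, 318]), (0.73, [365, 142, 384, 155]), (0.57, [266, 199, 296, 234])]
head_fin [(0.76, [135, 203, 182, 236]), (0.32, [234, 168, 340, 267])]
knob_grip [(0.5, [318, 216, 326, 215])]
platter [(0.75, [233, 168, 333, 269])]
stage [(0.95, [135, 194, 243, 251])]
pointer [(0.64, [235, 168, 339, 267])]
side [[503.742   0.    313.191]
 [  0.    503.742 197.766]
 [  0.      0.      1.   ]] 0.01960038944255499 [0.262 0.714 0.941]
burner [(0.85, [296, 204, 331, 232]), (0.81, [406, 171, 440, 200]), (0.51, [275, 143, 292, 164])]
head_fin [(0.43, [236, 240, 252, 255])]
knob_grip []
platter [(0.55, [262, 182, 363, 272])]
stage [(0.82, [216, 261, 335, 392])]
pointer [(0.89, [263, 179, 367, 275])]
{'clock': 0.7, 'joint_pos': array([-77.074,  18.688, -11.034,  60.275,   0.001,  82.311]), 'qd': array([-0.011, -0.051,  0.01 , -0.123,  0.094, -0.036]), 'joint_torque': array([ -0.001, -44.32 ,  26.271,   0.001,   0.   ,   0.   ]), 'tcp_pos': array([ 0.194, -0.515,  0.405]), 'tcp_rot': array([179.997,  -0.   ,  20.615]), 'contact_force': array([-0.399, -0.395,  0.786]), 'moment': array([-0.007, -0.042,  0.006]), 'grip_force': 0.0, 'width': 1.0013762170601435}
```

View pics/top0.png

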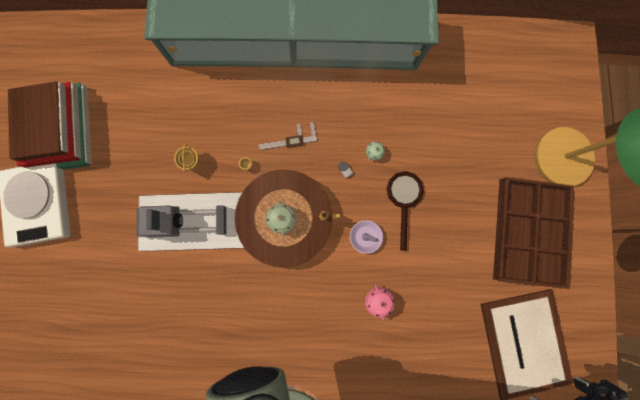

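View pics/side0.png

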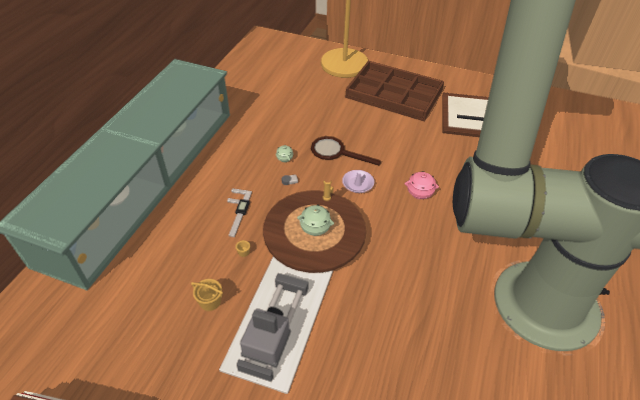

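Burner look-alikes in the top picture are the large green one on the platter (281,217), a small green one (375,151) and a pink one (380,302). The description picks the one on the platter. The knob is at about (325,216), the pointer at about (338,216) and the scanner head at (160,221). I'll check this in a close crop.

```bash
python3 - <<'E'
from h import *
np.set_printoptions(precision=4,suppress=True)
im=cv2.imread("pics/top0.png")[160:280,130:390]
cv2.imwrite("pics/crop.png",cv2.resize(im,None,fx=3,fy=3,interpolation=cv2.INTER_CUBIC))
for c,b in (("top",(281,219)),("side",(316,220))): print(at(c,*b,0.075))
print("disc", at("top",283.5,218.5,.04), "knob top",at("top",324,216,.1),"ptr",at("top",338,216,.042))
print("plate corners",[at("top",*p,.01)[:2] for p in ((138,196),(138,251),(240,194),(243,249))])
E
```

```text
[0.5174 0.0164 0.075 ]
[0.519  0.0215 0.075 ]
disc [0.5208 0.0129 0.04  ] knob top [ 0.5245 -0.0831  0.1   ] ptr [ 0.529  -0.1195  0.042 ]
plate corners [array([0.5732, 0.3882]), array([0.434 , 0.3795]), array([0.5827, 0.1267]), array([0.4446, 0.1143])]
```

View pics/crop.png

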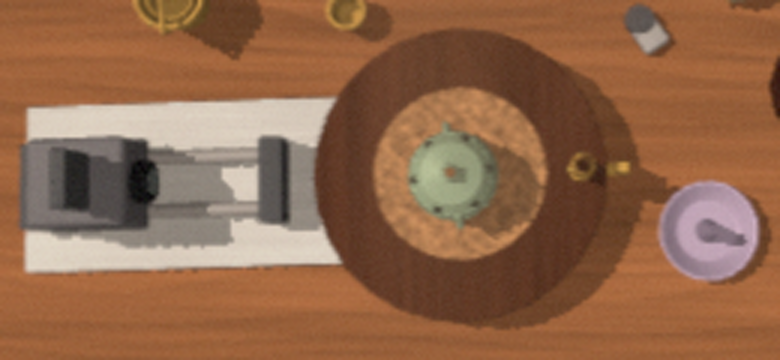

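The crop confirms it: the large celadon burner stands on the platter's cork, the knob is at crop (581,166), the pointer at (620,168), and the fin top is at about crop (60,179) on the left. I'll turn these into positions.

```bash
python3 - <<'E'
from h import *
np.set_printoptions(precision=4,suppress=True)
f=lambda u,v:(130+u/3,160+v/3)
A=at("top",*f(461,175),.04);F=at("top",*f(59.5,179),.125);K=at("top",*f(581,166),.1);P=at("top",*f(620,168),.042)
print(A,F,K,P,F-A,np.linalg.norm((F-A)[:2]),np.linalg.norm((K-A)[:2]),np.linalg.norm((P-A)[:2]))
print("fin box in side",[px("side",[F[0]+a,F[1]+b,.125]) for a in(-.0225,.0225) for b in (-.007,.007)])
k=viewer.get_calibration("wrist");print(k["R"],-np.array(k["R"]).T@k["t"])
E
```

```text
[0.5212 0.0125 0.04  ] [0.5077 0.3049 0.125 ] [ 0.526  -0.0823  0.1   ] [ 0.529  -0.1163  0.042 ] [-0.0135  0.2924  0.085 ] 0.2926964170357319 0.09495870283494119 0.12906636421989942
fin box in side [array([279.1127, 315.2252]), array([275.9562, 321.6938]), array([256.6996, 307.2715]), array([253.3598, 313.5853])]
[[ 0.3512 -0.9363  0.0007]
 [-0.8888 -0.3332  0.3146]
 [-0.2943 -0.1111 -0.9492]] [ 0.2688 -0.487   0.3749]
```

Request:
{"name": "move_arm", "arguments": {"increments": [{"tx": 2.8, "ty": 5.4, "rz": -2.3, "claw": -1}, {"tx": 2.8, "ty": 5.4, "rz": -2.3}, {"tx": 2.8, "ty": 5.4, "rz": -2.3}, {"tx": 2.8, "ty": 5.4, "rz": -2.3}, {"tx": 2.8, "ty": 5.4, "rz": -2.3}, {"tx": 2.8, "ty": 5.4, "rz": -2.3}, {"tx": 2.8, "ty": 5.4, "rz": -2.3}, {"tx": 2.8, "ty": 5.4, "rz": -2.3}]}}

```text
validation failed for argument at $.in...
```

Request:
{"name": "move_arm", "arguments": {"increments": [{"tx": 1.5, "ty": 3.0}, {"tx": 1.0, "ty": 1.0}, {}, {}]}}

```text
validation failed for argument at $.in...
```

```bash
python3 - <<'E'
from h import *
np.set_printoptions(precision=4,suppress=True)
s=r.get_state();print(s["clock"],s["tcp_pos"],s["tcp_rot"])
import json
k=viewer.get_calibration("wrist");cv2.imwrite("pics/w1.png",viewer.capture("wrist"))
import pickle;pickle.dump(k,open("w1.pkl","wb"))
for n in ["burner","knob_grip","platter"]: print(n,[(x["p"],x["rect"]) for x in nets.look_for("wrist",n)])
for X in ([.5212,.0145,.04],[.526,-.0823,.1],[.529,-.1163,.042]): print(px("wrist",X,k))
E
```

```text
0.7 [ 0.1937 -0.5148  0.4047] [179.9965  -0.0004  20.6154]
burner []
knob_grip []
platter []
[-160.0963 -429.5038]
[-141.941  -524.0987]
[  -3.5286 -385.8622]
```

View pics/w1.png

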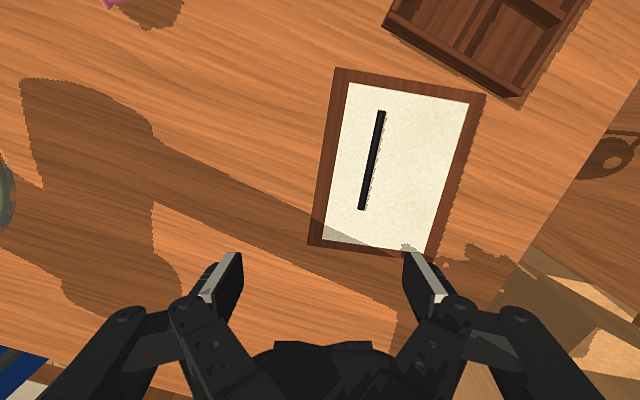

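Both moves were refused, so the wrist picture only shows the desk under the start pose, with the framed sheet at (395,160). The rows probably need every field.

Request:
{"name": "move_arm", "arguments": {"increments": [{"tx": 2.8, "ty": 5.4, "tz": 0, "rx": 0, "ry": 0, "rz": -2.3, "claw": -1}, {"tx": 2.8, "ty": 5.4, "tz": 0, "rx": 0, "ry": 0, "rz": -2.3, "claw": -1}, {"tx": 2.8, "ty": 5.4, "tz": 0, "rx": 0, "ry": 0, "rz": -2.3, "claw": -1}, {"tx": 2.8, "ty": 5.4, "tz": 0, "rx": 0, "ry": 0, "rz": -2.3, "claw": -1}, {"tx": 2.8, "ty": 5.4, "tz": 0, "rx": 0, "ry": 0, "rz": -2.3, "claw": -1}, {"tx": 2.8, "ty": 5.4, "tz": 0, "rx": 0, "ry": 0, "rz": -2.3, "claw": -1}, {"tx": 2.8, "ty": 5.4, "tz": 0, "rx": 0, "ry": 0, "rz": -2.3, "claw": -1}, {"tx": 2.8, "ty": 5.4, "tz": 0, "rx": 0, "ry": 0, "rz": -2.3, "claw": -1}]}}

```text
clock: 1.9
tcp_pos: [0.4183, -0.081, 0.4051]
tcp_rot: [180.0, -0.1, 2.1]
contact_force: [0.6, -0.7, -0.3]
width: 1.004
grip_force: 0.0
```

```bash
python3 - <<'E'
from h import *
np.set_printoptions(precision=4,suppress=True)
s=r.get_state();print(s["clock"],s["tcp_pos"],s["tcp_rot"],np.abs(s["qd"]).max())
k=viewer.get_calibration("wrist");cv2.imwrite("pics/w2.png",viewer.capture("wrist"))
import pickle;pickle.dump(k,open("w2.pkl","wb"))
for n in ["burner","knob_grip","platter"]: print(n,[(x["p"],x["rect"]) for x in nets.look_for("wrist",n)])
for X in ([.5212,.0145,.04],[.526,-.0823,.1],[.529,-.1163,.042]): print(px("wrist",X,k))
E
```

```text
1.9 [ 0.4183 -0.081   0.4051] [179.9607  -0.0699   2.1294] 85.00778889423049
burner [(0.82, [399.7, 221.2, 452.1, 267.7]), (0.6, [192.4, 37.3, 266.6, 122.9])]
knob_grip [(0.53, [320.7, 62.4, 345.0, 90.5])]
platter [(0.67, [130.6, 0.0, 352.3, 181.5])]
[239.7824  83.8608]
[327.2588  76.7404]
[357.0486  80.6539]
```

View pics/w2.png

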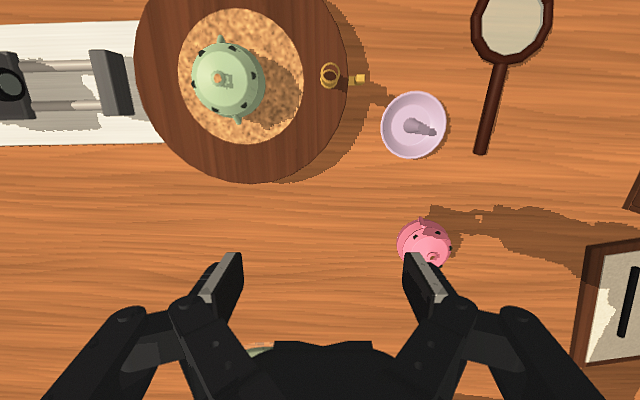

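The wrist view shows the platter with the burner at (228,79), the knob ring at (329,75), the pointer at (361,78) and the head's lens at far left, matching the predictions within a few pixels. I'll go to the fin first.

Request:
{"name": "move_arm", "arguments": {"increments": [{"tx": 1.3, "ty": 5.5, "tz": 0, "rx": 0, "ry": 0, "rz": 0, "claw": -1}, {"tx": 1.3, "ty": 5.5, "tz": 0, "rx": 0, "ry": 0, "rz": 0, "claw": -1}, {"tx": 1.3, "ty": 5.5, "tz": 0, "rx": 0, "ry": 0, "rz": 0, "claw": -1}, {"tx": 1.3, "ty": 5.5, "tz": 0, "rx": 0, "ry": 0, "rz": 0, "claw": -1}, {"tx": 1.3, "ty": 5.5, "tz": 0, "rx": 0, "ry": 0, "rz": 0, "claw": -1}, {"tx": 1.3, "ty": 5.5, "tz": 0, "rx": 0, "ry": 0, "rz": 0, "claw": -1}, {"tx": 1.2, "ty": 5.5, "tz": 0, "rx": 0, "ry": 0, "rz": 0, "claw": -1}, {"tx": 0, "ty": 0, "tz": -4, "rx": 0, "ry": 0, "rz": 0, "claw": -1}]}}

```text
clock: 3.1
tcp_pos: [0.527, 0.1847, 0.3662]
tcp_rot: [-175.2, -0.4, 10.7]
contact_force: [0.1, 0.5, -1.3]
width: 1.002
grip_force: 0.0
```

```bash
python3 - <<'E'
from h import *
np.set_printoptions(precision=4,suppress=True)
s=r.get_state();print(s["clock"],s["tcp_pos"],s["tcp_rot"],np.abs(s["qd"]).max())
viewer.capture("wrist")
s=r.get_state();print(s["tcp_pos"],np.abs(s["qd"]).max())
k=viewer.get_calibration("wrist");cv2.imwrite("pics/w3.png",viewer.capture("wrist"))
import pickle;pickle.dump(k,open("w3.pkl","wb"))
F=np.array([.5077,.3065])
for n in ["head_fin"]: print(n,[(x["p"],x["rect"]) for x in nets.look_for("wrist",n)])
print([px("wrist",[F[0]+a,F[1]+b,.125],k) for a in(-.0225,.0225) for b in (-.007,.007)])
E
```

```text
3.1 [0.527  0.1847 0.3662] [-175.2298   -0.3516   10.7262] 44.225554011331695
[0.5239 0.1835 0.3591] 8.126361872015158
head_fin [(0.58, [173.6, 134.8, 277.9, 225.7])]
[array([201.092 , 227.5235]), array([184.9888, 224.1511]), array([203.3096, 176.3827]), array([186.1154, 172.8757])]
```

View pics/w3.png

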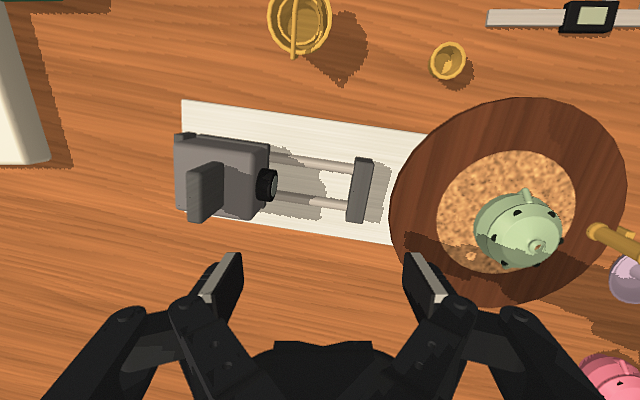

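The head shows at (220,175), its fin at (205,190) and the stop block at (360,190), in line with the prediction. The arm fell short and tilted because of the joint speed cap, so I'll work out a correction.

```bash
cat >> h.py <<'E'
from scipy.spatial.transform import Rotation as Ro
def delta(T,rot=(180,0,2.5)):
    s=r.get_state()
    d=Ro.from_euler("xyz",rot,degrees=True)*Ro.from_euler("xyz",s["tcp_rot"],degrees=True).inv()
    print("t",s["clock"],"tcp",s["tcp_pos"],s["tcp_rot"],"qd",np.abs(s["qd"]).max(),"d cm",(np.array(T)-s["tcp_pos"])*100,"rot",d.as_rotvec(degrees=True))
E
python3 - <<'E'
from h import *
np.set_printoptions(precision=3,suppress=True)
delta([.508,.3065,.36])
E
```

```text
t 3.25 tcp [0.523 0.183 0.362] [-175.253    0.384   10.649] qd 2.778272288560683 d cm [-1.532 12.314 -0.242] rot [-4.676 -0.925 -8.128]
```

Request:
{"name": "move_arm", "arguments": {"increments": [{"tx": -0.4, "ty": 3.1, "tz": 0, "rx": -1.2, "ry": -0.2, "rz": -2, "claw": -1}, {"tx": -0.4, "ty": 3.1, "tz": 0, "rx": -1.2, "ry": -0.2, "rz": -2, "claw": -1}, {"tx": -0.4, "ty": 3.1, "tz": 0, "rx": -1.2, "ry": -0.2, "rz": -2, "claw": -1}, {"tx": -0.4, "ty": 3.1, "tz": 0, "rx": -1.1, "ry": -0.3, "rz": -2.1, "claw": -1}, {"tx": 0, "ty": 0, "tz": 0, "rx": 0, "ry": 0, "rz": 0, "claw": -1}, {"tx": 0, "ty": 0, "tz": 0, "rx": 0, "ry": 0, "rz": 0, "claw": -1}]}}

```text
clock: 4.0
tcp_pos: [0.5322, 0.1967, 0.3632]
tcp_rot: [-175.3, 0.1, 11.8]
contact_force: [0.4, -0.4, -1.0]
width: 0.995
grip_force: 0.0
```

```bash
python3 - <<'E'
from h import *
np.set_printoptions(precision=3,suppress=True)
import pickle
delta([.508,.3065,.264])
k=viewer.get_calibration("wrist");im=viewer.capture("wrist");cv2.imwrite("pics/w4.png",im);pickle.dump(k,open("w4.pkl","wb"))
F=np.array([.5077,.3065])
print([px("wrist",[F[0]+a,F[1]+b,.125],k) for a in(-.0225,.0225) for b in (-.007,.007)],px("wrist",[.508,.3065,.108],k))
E
```

```text
t 4.0 tcp [0.532 0.197 0.363] [-175.35     0.131   11.816] qd 0.17243791173344686 d cm [-2.424 10.976 -9.921] rot [-4.603 -0.71  -9.305]
[array([216.706, 236.034]), array([200.96 , 232.448]), array([221.056, 186.93 ]), array([204.275, 183.17 ])] [219.463 203.401]
```

View pics/w4.png

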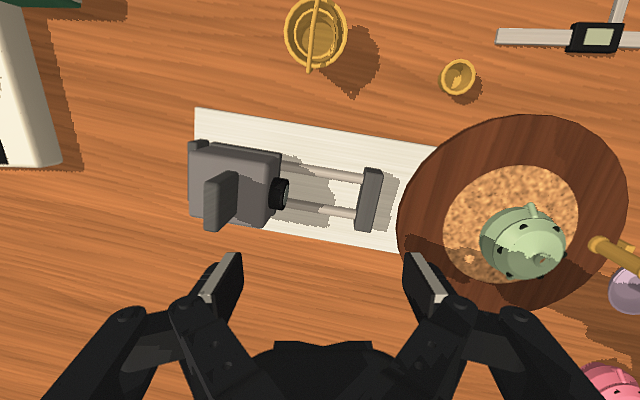

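It is blocked by the j6 range, since this yaw would need about 209°. I'll use the half-turned grasp instead (yaw about 182°), turning +170° and then fixing the tilt.

Request:
{"name": "move_arm", "arguments": {"increments": [{"tx": 0, "ty": 0, "tz": 0, "rx": 0, "ry": 0, "rz": 10.6, "claw": -1}, {"tx": 0, "ty": 0, "tz": 0, "rx": 0, "ry": 0, "rz": 10.6, "claw": -1}, {"tx": 0, "ty": 0, "tz": 0, "rx": 0, "ry": 0, "rz": 10.6, "claw": -1}, {"tx": 0, "ty": 0, "tz": 0, "rx": 0, "ry": 0, "rz": 10.6, "claw": -1}, {"tx": 0, "ty": 1, "tz": 0, "rx": 0, "ry": 0, "rz": 10.6, "claw": -1}, {"tx": 0, "ty": 1, "tz": 0, "rx": 0, "ry": 0, "rz": 10.6, "claw": -1}, {"tx": 0, "ty": 1, "tz": 0, "rx": 0, "ry": 0, "rz": 10.6, "claw": -1}, {"tx": 0, "ty": 1, "tz": 0, "rx": 0, "ry": 0, "rz": 10.6, "claw": -1}]}}

```text
clock: 5.05
tcp_pos: [0.5323, 0.2369, 0.3632]
tcp_rot: [-175.3, 0.1, 96.9]
contact_force: [-0.1, 0.4, -0.4]
width: 0.997
grip_force: 0.0
```

```bash
python3 - <<'E'
from h import *
np.set_printoptions(precision=3,suppress=True)
delta([.508,.3065,.33],(180,0,182.5));print(r.get_state()["joint_pos"])
E
```

```text
t 5.05 tcp [0.532 0.237 0.363] [-175.336    0.118   96.947] qd 74.74854413955782 d cm [-2.432  6.958 -3.317] rot [ 3.995 -3.215 85.507]
[16.586 25.88  -6.562 62.176  0.664 99.617]
```

Request:
{"name": "move_arm", "arguments": {"increments": [{"tx": -0.3, "ty": 0.9, "tz": 0, "rx": 0.5, "ry": -0.4, "rz": 10.6, "claw": -1}, {"tx": -0.3, "ty": 0.9, "tz": 0, "rx": 0.5, "ry": -0.4, "rz": 10.6, "claw": -1}, {"tx": -0.3, "ty": 0.9, "tz": 0, "rx": 0.5, "ry": -0.4, "rz": 10.6, "claw": -1}, {"tx": -0.3, "ty": 0.9, "tz": 0, "rx": 0.5, "ry": -0.4, "rz": 10.6, "claw": -1}, {"tx": -0.3, "ty": 0.9, "tz": 0, "rx": 0.5, "ry": -0.4, "rz": 10.6, "claw": -1}, {"tx": -0.3, "ty": 0.9, "tz": 0, "rx": 0.5, "ry": -0.4, "rz": 10.6, "claw": -1}, {"tx": -0.3, "ty": 0.9, "tz": 0, "rx": 0.5, "ry": -0.4, "rz": 10.6, "claw": -1}, {"tx": -0.3, "ty": 0.7, "tz": 0, "rx": 0.5, "ry": -0.4, "rz": 10.6, "claw": -1}]}}

```text
clock: 6.05
tcp_pos: [0.5081, 0.307, 0.3632]
tcp_rot: [180.0, -0.1, -178.2]
contact_force: [-0.6, 0.0, 0.7]
width: 0.997
grip_force: 0.0
```

```bash
python3 - <<'E'
from h import *
np.set_printoptions(precision=3,suppress=True)
import pickle
viewer.capture("wrist")
delta([.508,.3065,.33],(180,0,182.5));print(r.get_state()["joint_pos"])
k=viewer.get_calibration("wrist");im=viewer.capture("wrist");cv2.imwrite("pics/w5.png",im);pickle.dump(k,open("w5.pkl","wb"))
F=np.array([.5077,.3065])
print([px("wrist",[F[0]+a,F[1]+b,.125],k) for a in(-.0225,.0225) for b in (-.007,.007)],px("wrist",[.508,.3065,.108],k))
E
```

```text
t 6.1 tcp [0.508 0.308 0.363] [ 179.923   -0.061 -177.934] qd 15.908218600865172 d cm [ 0.024 -0.108 -3.323] rot [-0.074 -0.064  0.434]
[24.063 24.953 -7.903 57.171  0.094 21.997]
[array([313.873, 186.824]), array([331.855, 187.432]), array([312.494, 239.204]), array([329.38, 239.74])] [321.902 207.334]
```

View pics/w5.png

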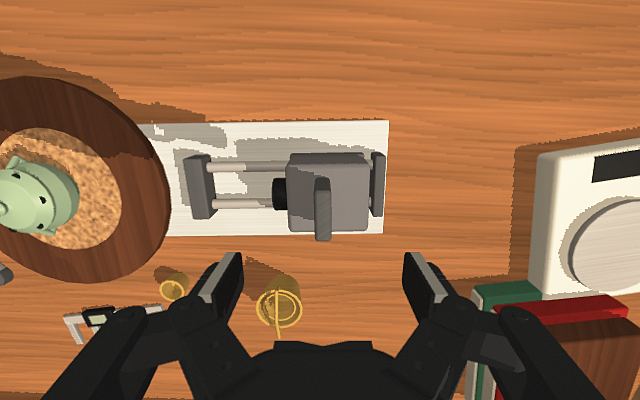

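The fin top spans (315–331, 178–241), within 2 px of the prediction across the rail. I'll descend and pinch.

Request:
{"name": "move_arm", "arguments": {"grip_force": 40, "increments": [{"tx": 0, "ty": -0.1, "tz": -3, "rx": 0, "ry": 0, "rz": 0.4, "claw": -1}, {"tx": 0, "ty": 0, "tz": -3, "rx": 0, "ry": 0, "rz": 0, "claw": -1}, {"tx": 0, "ty": 0, "tz": -2.5, "rx": 0, "ry": 0, "rz": 0, "claw": -1}, {"tx": 0, "ty": 0, "tz": -1.5, "rx": 0, "ry": 0, "rz": 0, "claw": -1}, {"tx": 0, "ty": 0, "tz": 0, "rx": 0, "ry": 0, "rz": 0, "claw": 1}, {"tx": 0, "ty": 0, "tz": 0, "rx": 0, "ry": 0, "rz": 0, "claw": 1}, {"tx": 0, "ty": 0, "tz": 0, "rx": 0, "ry": 0, "rz": 0, "claw": 1}, {"tx": 0, "ty": 0, "tz": 0, "rx": 0, "ry": 0, "rz": 0, "claw": 1}]}}

```text
clock: 7.15
tcp_pos: [0.5087, 0.306, 0.2642]
tcp_rot: [179.9, 0.0, -178.1]
contact_force: [-2.5, -0.3, 5.5]
width: 0.163
grip_force: 39.0
```

Request:
{"name": "move_arm", "arguments": {"increments": [{"tx": 0.04, "ty": -1, "tz": 0, "rx": 0, "ry": 0, "rz": 0, "claw": 1}, {"tx": 0.04, "ty": -1, "tz": 0, "rx": 0, "ry": 0, "rz": 0, "claw": 1}, {"tx": 0.04, "ty": -1, "tz": 0, "rx": 0, "ry": 0, "rz": 0, "claw": 1}, {"tx": 0.04, "ty": -1, "tz": 0, "rx": 0, "ry": 0, "rz": 0, "claw": 1}, {"tx": 0.04, "ty": -1, "tz": 0, "rx": 0, "ry": 0, "rz": 0, "claw": 1}, {"tx": 0.04, "ty": -1, "tz": 0, "rx": 0, "ry": 0, "rz": 0, "claw": 1}, {"tx": 0.04, "ty": -1, "tz": 0, "rx": 0, "ry": 0, "rz": 0, "claw": 1}, {"tx": 0.04, "ty": -1, "tz": 0, "rx": 0, "ry": 0, "rz": 0, "claw": 1}]}}

```text
clock: 8.15
tcp_pos: [0.5125, 0.2251, 0.2642]
tcp_rot: [179.9, 0.1, -178.1]
contact_force: [2.0, 2.9, 5.7]
width: 0.161
grip_force: 40.8
```

Request:
{"name": "move_arm", "arguments": {"increments": [{"tx": 0.01, "ty": -0.3, "tz": 0, "rx": 0, "ry": 0, "rz": 0, "claw": 1}, {"tx": 0.01, "ty": -0.3, "tz": 0, "rx": 0, "ry": 0, "rz": 0, "claw": 1}]}}

```text
clock: 8.4
tcp_pos: [0.5128, 0.2192, 0.2643]
tcp_rot: [179.9, 0.1, -178.2]
contact_force: [3.0, 1.6, 5.1]
width: 0.161
grip_force: 41.0
```

Request:
{"name": "move_arm", "arguments": {"increments": [{"tx": 0.01, "ty": -0.2, "tz": 0, "rx": 0, "ry": 0, "rz": 0, "claw": 1}, {"tx": 0.01, "ty": -0.2, "tz": 0, "rx": 0, "ry": 0, "rz": 0, "claw": 1}]}}

```text
clock: 8.65
tcp_pos: [0.513, 0.2153, 0.2643]
tcp_rot: [179.9, 0.1, -178.1]
contact_force: [2.5, 2.9, 5.4]
width: 0.158
grip_force: 40.9
```

Request:
{"name": "move_arm", "arguments": {"increments": [{"tx": 0, "ty": -0.2, "tz": 0, "rx": 0, "ry": 0, "rz": 0, "claw": 1}]}}

```text
clock: 8.78
tcp_pos: [0.5131, 0.2135, 0.2643]
tcp_rot: [179.9, 0.1, -178.1]
contact_force: [3.6, 7.7, 3.6]
width: 0.157
grip_force: 40.8
```

Request:
{"name": "move_arm", "arguments": {"increments": [{"tx": 0, "ty": -0.2, "tz": 0, "rx": 0, "ry": 0, "rz": 0, "claw": 1}]}}

```text
clock: 8.9
tcp_pos: [0.5131, 0.2127, 0.2643]
tcp_rot: [179.6, 0.1, -178.1]
contact_force: [3.4, 13.2, 2.6]
width: 0.158
grip_force: 40.9
```

Request:
{"name": "move_arm", "arguments": {"increments": [{"tx": 0, "ty": -0.3, "tz": 0, "rx": 0, "ry": 0, "rz": 0, "claw": 1}, {"tx": 0, "ty": 0, "tz": 0, "rx": 0, "ry": 0, "rz": 0, "claw": 1}]}}

```text
clock: 9.15
tcp_pos: [0.5131, 0.2117, 0.2643]
tcp_rot: [179.3, 0.1, -178.0]
contact_force: [3.6, 19.8, 1.0]
width: 0.162
grip_force: 42.3
```

The head is at its stop: force is up to 20 N with almost no travel. I'll release and lift.

Request:
{"name": "move_arm", "arguments": {"increments": [{"tx": 0, "ty": 0, "tz": 0, "rx": 0, "ry": 0, "rz": 0, "claw": -1}, {"tx": 0, "ty": 0, "tz": 0, "rx": 0, "ry": 0, "rz": 0, "claw": -1}, {"tx": 0, "ty": 0, "tz": 0, "rx": 0, "ry": 0, "rz": 0, "claw": -1}, {"tx": 0, "ty": 0, "tz": 0, "rx": 0, "ry": 0, "rz": 0, "claw": -1}, {"tx": 0, "ty": 0, "tz": 3, "rx": 0, "ry": 0, "rz": 0, "claw": -1}, {"tx": 0, "ty": 0, "tz": 3, "rx": 0, "ry": 0, "rz": 0, "claw": -1}, {"tx": 0, "ty": 0, "tz": 3, "rx": 0, "ry": 0, "rz": 0, "claw": -1}, {"tx": 0, "ty": 0, "tz": 3, "rx": 0, "ry": 0, "rz": 0, "claw": -1}]}}

```text
clock: 10.15
tcp_pos: [0.5118, 0.2084, 0.3841]
tcp_rot: [-180.0, -0.1, -178.2]
contact_force: [0.5, 0.3, 0.4]
width: 0.999
grip_force: 0.0
```

Request:
{"name": "move_arm", "arguments": {"increments": [{"tx": 0.2, "ty": -3.5, "tz": 0.5, "rx": 0, "ry": 0, "rz": 0, "claw": -1}, {"tx": 0.2, "ty": -4, "tz": 0.5, "rx": 0, "ry": 0, "rz": 0, "claw": -1}, {"tx": 0.2, "ty": -4, "tz": 0.5, "rx": 0, "ry": 0, "rz": 0, "claw": -1}, {"tx": 0.2, "ty": -4, "tz": 0, "rx": 0, "ry": 0, "rz": 0, "claw": -1}, {"tx": 0.2, "ty": -4, "tz": 0, "rx": 0, "ry": 0, "rz": 0, "claw": -1}, {"tx": 0.2, "ty": -3, "tz": 0, "rx": 0, "ry": 0, "rz": 0, "claw": -1}, {"tx": 0, "ty": 0, "tz": 0, "rx": 0, "ry": 0, "rz": 0, "claw": -1}, {"tx": 0, "ty": 0, "tz": 0, "rx": 0, "ry": 0, "rz": 0, "claw": -1}]}}

```text
clock: 11.15
tcp_pos: [0.5238, -0.0161, 0.3982]
tcp_rot: [180.0, -0.1, -178.2]
contact_force: [0.1, -0.0, -1.0]
width: 1.001
grip_force: 0.0
```

```bash
python3 - <<'E'
from h import *
np.set_printoptions(precision=4,suppress=True)
import pickle
delta([.526,-.083,.235],(180,0,182.5))
k=viewer.get_calibration("wrist");im=viewer.capture("wrist");pickle.dump(k,open("w6.pkl","wb"))
cv2.imwrite("pics/w6.png",im)
t=viewer.capture("top");cv2.imwrite("pics/t6.png",t)
for n in ["knob_grip"]: print(n,[(x["p"],x["rect"]) for x in nets.look_for("wrist",n)])
for X in ([.5207,.0133,.04],[.526,-.083,.1],[.529,-.1193,.042]): print(px("wrist",X,k))
E
```

```text
t 11.15 tcp [ 0.5238 -0.0161  0.3982] [ 179.9633   -0.0932 -178.1624] qd 1.1823994314479693 d cm [  0.225   -6.6862 -16.3166] rot [-0.0332 -0.0945  0.6624]
knob_grip [(0.53, [254.0, 176.0, 274.9, 199.8]), (0.44, [145.6, 102.8, 215.7, 169.0])]
[347.5199 177.0288]
[256.9741 193.1132]
[237.8563 180.7831]
```

View pics/w6.png

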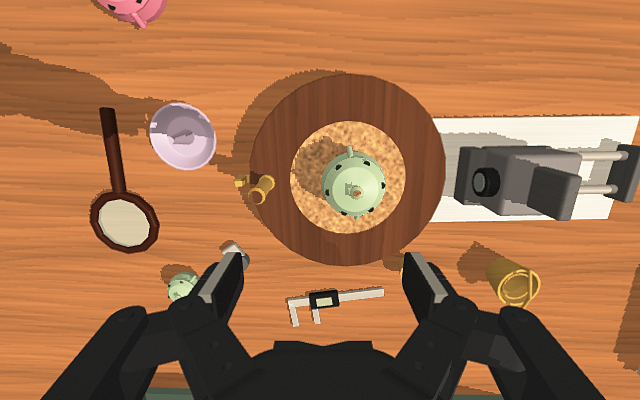

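In this view the knob is at (262,188), the pointer at (240,182), the burner at (352,185), and the head is in at its stop block (470,178) with nothing disturbed. I'll fit the knob silhouette and disc outline in both the wrist and top pictures.

```bash
cat > fit.py <<'E'
from h import *
import pickle
from scipy.optimize import minimize
np.set_printoptions(precision=4,suppress=True)
th=np.linspace(0,2*np.pi,40,endpoint=False)
def P(c,k,pts): return np.array([px(c,p,k) for p in pts])
def sil(k,c,x,y,S=4):
    m=np.zeros((400*S//1,640*S),np.uint8)
    pts=np.vstack([P(c,k,[[x+R*np.cos(t),y+R*np.sin(t),z] for t in th[::3]]) for R,z in((.008,.04),(.0095,.1),(.0095,.09))])
    cv2.fillConvexPoly(m,cv2.convexHull((pts*S).astype(np.int32)),1); return m
def knob(im,k,c,guess,w=.012,ex=None):
    hsv=cv2.cvtColor(im,cv2.COLOR_BGR2HSV)
    u,v=px(c,[*guess,.07],k).astype(int); 
    m=((hsv[...,0]>17)&(hsv[...,0]<32)&(hsv[...,1]>110)).astype(np.uint8)
    win=np.zeros_like(m);win[v-30:v+30,u-30:u+30]=1;m*=win
    n,l,st,ce=cv2.connectedComponentsWithStats(m); print(c,"comps",[(s.tolist(),q.round(1).tolist()) for s,q in zip(st[1:],ce[1:]) if s[4]>6])
    M=cv2.resize(m,None,fx=4,fy=4,interpolation=cv2.INTER_NEAREST)
    best=max(((lambda s:((s&M).sum()/(s|M).sum()))(sil(k,c,guess[0]+a,guess[1]+b)),guess[0]+a,guess[1]+b) for a in np.arange(-w,w+.0001,.002) for b in np.arange(-w,w+.0001,.002))
    return best
def disc(im,k,c,g=(.5207,.0133)):
    # maximise gradient along projected top rim
    gr=cv2.GaussianBlur(cv2.cvtColor(im,cv2.COLOR_BGR2HSV)[...,2].astype(np.float32),(0,0),1)
    def f(a):
        s=0
        for R,w in((.123,1),(.117,-1)):
            q=P(c,k,[[a[0]+R*np.cos(t),a[1]+R*np.sin(t),.04] for t in th]).astype(np.float32)
            s=s+w*cv2.remap(gr,q[:,:1],q[:,1:],cv2.INTER_LINEAR)
        return -np.clip(s,0,40).mean()
    b=min((f((g[0]+i,g[1]+j)),g[0]+i,g[1]+j) for i in np.arange(-.01,.0101,.002) for j in np.arange(-.01,.0101,.002))
    return b,minimize(f,b[1:],method="Nelder-Mead",options=dict(initial_simplex=[b[1:],(b[1]+.002,b[2]),(b[1],b[2]+.002)])).x
E
python3 - <<'E'
from fit import *
k6=pickle.load(open("w6.pkl","rb"));kt=viewer.get_calibration("top")
for f,k,c in(("w6",k6,"wrist"),("t6",kt,"top")):
    im=cv2.imread(f"pics/{f}.png"); print(knob(im,k,c,(.526,-.083))); print("disc",disc(im,k,c))
print(px("wrist",[.526,-.083,.04],k6),px("wrist",[.526,-.083,.1],k6))
E
```

```text
wrist comps [([234, 175, 16, 12, 137], [241.2, 180.0]), ([248, 175, 27, 29, 312], [263.7, 185.6]), ([290, 177, 3, 6, 14], [291.3, 179.6])]
(np.float64(0.4541776439593527), np.float64(0.528), np.float64(-0.083))
disc ((np.float32(-34.23039), np.float64(0.5247), np.float64(0.0133)), array([0.5245, 0.0127]))
top comps [([332, 214, 8, 4, 21], [335.7, 215.7])]
(np.float64(0.02708803611738149), np.float64(0.522), np.float64(-0.095))
disc ((np.float32(-4.6207304), np.float64(0.5247), np.float64(0.0133)), array([0.526, 0.013]))
[268.0743 178.8744] [256.9741 193.1132]
```

Request:
{"name": "move_arm", "arguments": {"increments": [{"tx": 0, "ty": -0.9, "tz": 0, "rx": 0, "ry": 0, "rz": 10.6, "claw": -1}, {"tx": 0, "ty": -0.9, "tz": 0, "rx": 0, "ry": 0, "rz": 10.6, "claw": -1}, {"tx": 0, "ty": -0.9, "tz": 0, "rx": 0, "ry": 0, "rz": 10.6, "claw": -1}, {"tx": 0, "ty": -0.9, "tz": 0, "rx": 0, "ry": 0, "rz": 10.6, "claw": -1}, {"tx": 0.1, "ty": -0.9, "tz": 0, "rx": 0, "ry": 0, "rz": 10.6, "claw": -1}, {"tx": 0.1, "ty": -0.8, "tz": 0, "rx": 0, "ry": 0, "rz": 10.6, "claw": -1}, {"tx": 0.1, "ty": -0.8, "tz": 0, "rx": 0, "ry": 0, "rz": 10.6, "claw": -1}, {"tx": 0, "ty": -0.75, "tz": 0, "rx": 0, "ry": 0, "rz": 10.6, "claw": -1}]}}

```text
clock: 12.3
tcp_pos: [0.5271, -0.0842, 0.3983]
tcp_rot: [180.0, -0.1, -92.9]
contact_force: [0.1, 0.0, 0.1]
width: 1.003
grip_force: 0.0
```

Request:
{"name": "move_arm", "arguments": {"increments": [{"tx": 0, "ty": 0, "tz": -2, "rx": 0, "ry": 0, "rz": 3.3, "claw": -1}, {"tx": 0, "ty": 0, "tz": -2, "rx": 0, "ry": 0, "rz": 0, "claw": -1}, {"tx": 0, "ty": 0, "tz": 0, "rx": 0, "ry": 0, "rz": 0, "claw": -1}, {"tx": 0, "ty": 0, "tz": 0, "rx": 0, "ry": 0, "rz": 0, "claw": -1}]}}

```text
clock: 12.8
tcp_pos: [0.5272, -0.0844, 0.3589]
tcp_rot: [-180.0, -0.1, -90.0]
contact_force: [0.8, 0.1, -0.1]
width: 0.998
grip_force: 0.0
```

```bash
python3 - <<'E'
from fit import *
delta([.5265,-.0845,.235],(180,0,270));print(r.get_state()["joint_pos"])
k=viewer.get_calibration("wrist");im=viewer.capture("wrist");cv2.imwrite("pics/w7.png",im);pickle.dump(k,open("w7.pkl","wb"))
print(knob(im,k,"wrist",(.5265,-.0845))); print("disc",disc(im,k,"wrist",(.5245,.013)))
s=sil(k,"wrist",.5265,-.0845);y,x=np.nonzero(s);print("pred box",x.min()/4,y.min()/4,x.max()/4,y.max()/4)
print("ptr",px("wrist",[.528,-.12,.042],k))
E
```

```text
t 12.8 tcp [ 0.5272 -0.0844  0.3589] [-179.9739   -0.08    -89.997 ] qd 0.5200991783054462 d cm [ -0.0728  -0.011  -12.3929] rot [ 0.08    0.0261 -0.003 ]
[ -16.9999   19.0229  -17.6152   53.3136   -0.0689 -107.0029]
wrist comps [([315, 165, 9, 2, 10], [318.7, 165.1]), ([310, 179, 20, 38, 374], [319.9, 192.7])]
(np.float64(0.5311894614490508), np.float64(0.5285), np.float64(-0.08650000000000001))
disc ((np.float32(-27.288431), np.float64(0.5245), np.float64(0.011)), array([0.5238, 0.011 ]))
pred box 312.25 180.25 333.75 216.0
ptr [321.5136 155.    ]
```

Request:
{"name": "move_arm", "arguments": {"grip_force": 25, "increments": [{"tx": 0.1, "ty": -0.1, "tz": -3, "rx": 0, "ry": 0, "rz": 0, "claw": -1}, {"tx": 0, "ty": 0, "tz": -3, "rx": 0, "ry": 0, "rz": 0, "claw": -1}, {"tx": 0, "ty": 0, "tz": -3, "rx": 0, "ry": 0, "rz": 0, "claw": -1}, {"tx": 0, "ty": 0, "tz": -2.4, "rx": 0, "ry": 0, "rz": 0, "claw": -1}, {"tx": 0, "ty": 0, "tz": -1, "rx": 0, "ry": 0, "rz": 0, "claw": -1}, {"tx": 0, "ty": 0, "tz": 0, "rx": 0, "ry": 0, "rz": 0, "claw": -1}]}}

```text
clock: 13.6
tcp_pos: [0.5281, -0.0858, 0.2344]
tcp_rot: [180.0, -0.1, -90.0]
contact_force: [0.3, -0.0, 0.3]
width: 1.001
grip_force: 0.0
```

Request:
{"name": "move_arm", "arguments": {"increments": [{"tx": 0, "ty": 0, "tz": 0, "rx": 0, "ry": 0, "rz": 0, "claw": 0.3}, {"tx": 0, "ty": 0, "tz": 0, "rx": 0, "ry": 0, "rz": 0, "claw": 0.5}, {"tx": 0, "ty": 0, "tz": 0, "rx": 0, "ry": 0, "rz": 0, "claw": 0.6}, {"tx": 0, "ty": 0, "tz": 0, "rx": 0, "ry": 0, "rz": 0, "claw": 1}, {"tx": 0, "ty": 0, "tz": 0, "rx": 0, "ry": 0, "rz": 0, "claw": 1}, {"tx": 0, "ty": 0, "tz": 0, "rx": 0, "ry": 0, "rz": 0, "claw": 1}]}}

```text
clock: 14.35
tcp_pos: [0.5282, -0.0859, 0.2347]
tcp_rot: [-180.0, -0.1, -90.0]
contact_force: [-0.4, 0.1, 5.2]
width: 0.187
grip_force: 24.3
```

The knob is held (15.9 mm). I'll work out the circle increments.

```bash
python3 - <<'E'
import numpy as np
C=np.array([52.40,1.25]);S=np.array([52.82,-8.59]);R=np.hypot(*(S-C));a=np.arctan2(*(S-C)[::-1]);print(R,np.degrees(a))
p=np.round([C+R*np.array([np.cos(a-t),np.sin(a-t)]) for t in np.radians(np.arange(65)*5.625)],2)
for i,d in enumerate(np.round(np.diff(p,axis=0),2).reshape(8,8,2)): print(i,d.tolist(),p[8*i+8])
E
```

```text
9.84895933588925 -87.5559319423646
0 [[-0.97, 0.01], [-0.96, 0.1], [-0.94, 0.19], [-0.93, 0.29], [-0.89, 0.37], [-0.85, 0.46], [-0.8, 0.55], [-0.74, 0.62]] [45.74 -6.  ]
1 [[-0.68, 0.68], [-0.61, 0.75], [-0.53, 0.81], [-0.45, 0.86], [-0.36, 0.89], [-0.28, 0.93], [-0.18, 0.95], [-0.09, 0.96]] [42.56  0.83]
2 [[0.01, 0.97], [0.1, 0.96], [0.19, 0.94], [0.29, 0.93], [0.37, 0.89], [0.46, 0.85], [0.55, 0.8], [0.62, 0.74]] [45.15  7.91]
3 [[0.68, 0.68], [0.75, 0.61], [0.81, 0.53], [0.86, 0.45], [0.89, 0.36], [0.93, 0.28], [0.95, 0.18], [0.96, 0.09]] [51.98 11.09]
4 [[0.97, -0.01], [0.96, -0.1], [0.94, -0.19], [0.93, -0.29], [0.89, -0.37], [0.85, -0.46], [0.8, -0.55], [0.74, -0.62]] [59.06  8.5 ]
5 [[0.68, -0.68], [0.61, -0.75], [0.53, -0.81], [0.45, -0.86], [0.36, -0.89], [0.28, -0.93], [0.18, -0.95], [0.09, -0.96]] [62.24  1.67]
6 [[-0.01, -0.97], [-0.1, -0.96], [-0.19, -0.94], [-0.29, -0.93], [-0.37, -0.89], [-0.46, -0.85], [-0.55, -0.8], [-0.62, -0.74]] [59.65 -5.41]
7 [[-0.68, -0.68], [-0.75, -0.61], [-0.81, -0.53], [-0.86, -0.45], [-0.89, -0.36], [-0.93, -0.28], [-0.95, -0.18], [-0.96, -0.09]] [52.82 -8.59]
```

Request:
{"name": "move_arm", "arguments": {"increments": [{"tx": -0.97, "ty": 0.01, "tz": 0, "rx": 0, "ry": 0, "rz": 0, "claw": 1}, {"tx": -0.96, "ty": 0.1, "tz": 0, "rx": 0, "ry": 0, "rz": 0, "claw": 1}, {"tx": -0.94, "ty": 0.19, "tz": 0, "rx": 0, "ry": 0, "rz": 0, "claw": 1}, {"tx": -0.93, "ty": 0.29, "tz": 0, "rx": 0, "ry": 0, "rz": 0, "claw": 1}, {"tx": -0.89, "ty": 0.37, "tz": 0, "rx": 0, "ry": 0, "rz": 0, "claw": 1}, {"tx": -0.85, "ty": 0.46, "tz": 0, "rx": 0, "ry": 0, "rz": 0, "claw": 1}, {"tx": -0.8, "ty": 0.55, "tz": 0, "rx": 0, "ry": 0, "rz": 0, "claw": 1}, {"tx": -0.74, "ty": 0.62, "tz": 0, "rx": 0, "ry": 0, "rz": 0, "claw": 1}]}}

```text
clock: 15.35
tcp_pos: [0.4573, -0.0595, 0.2347]
tcp_rot: [-179.9, -0.0, -90.0]
contact_force: [5.2, 3.6, 4.1]
width: 0.188
grip_force: 24.6
```

Request:
{"name": "move_arm", "arguments": {"increments": [{"tx": -0.68, "ty": 0.68, "tz": 0, "rx": 0, "ry": 0, "rz": 0, "claw": 1}, {"tx": -0.61, "ty": 0.75, "tz": 0, "rx": 0, "ry": 0, "rz": 0, "claw": 1}, {"tx": -0.53, "ty": 0.81, "tz": 0, "rx": 0, "ry": 0, "rz": 0, "claw": 1}, {"tx": -0.45, "ty": 0.86, "tz": 0, "rx": 0, "ry": 0, "rz": 0, "claw": 1}, {"tx": -0.34, "ty": 0.89, "tz": 0, "rx": 0, "ry": 0, "rz": 0, "claw": 1}, {"tx": -0.26, "ty": 0.93, "tz": 0, "rx": 0, "ry": 0, "rz": 0, "claw": 1}, {"tx": -0.16, "ty": 0.95, "tz": 0, "rx": 0, "ry": 0, "rz": 0, "claw": 1}, {"tx": -0.07, "ty": 0.96, "tz": 0, "rx": 0, "ry": 0, "rz": 0, "claw": 1}]}}

```text
clock: 16.35
tcp_pos: [0.4267, 0.0085, 0.2347]
tcp_rot: [-179.9, -0.1, -90.1]
contact_force: [4.6, -1.4, 5.3]
width: 0.19
grip_force: 24.7
```

Request:
{"name": "move_arm", "arguments": {"increments": [{"tx": 0.01, "ty": 0.97, "tz": 0, "rx": 0, "ry": 0, "rz": 0, "claw": 1}, {"tx": 0.1, "ty": 0.96, "tz": 0, "rx": 0, "ry": 0, "rz": 0, "claw": 1}, {"tx": 0.19, "ty": 0.94, "tz": 0, "rx": 0, "ry": 0, "rz": 0, "claw": 1}, {"tx": 0.29, "ty": 0.93, "tz": 0, "rx": 0, "ry": 0, "rz": 0, "claw": 1}, {"tx": 0.37, "ty": 0.89, "tz": 0, "rx": 0, "ry": 0, "rz": 0, "claw": 1}, {"tx": 0.46, "ty": 0.85, "tz": 0, "rx": 0, "ry": 0, "rz": 0, "claw": 1}, {"tx": 0.55, "ty": 0.8, "tz": 0, "rx": 0, "ry": 0, "rz": 0, "claw": 1}, {"tx": 0.62, "ty": 0.74, "tz": 0, "rx": 0, "ry": 0, "rz": 0, "claw": 1}]}}

```text
clock: 17.35
tcp_pos: [0.4525, 0.0788, 0.2346]
tcp_rot: [-180.0, -0.3, -90.1]
contact_force: [3.1, -5.1, 7.0]
width: 0.191
grip_force: 24.7
```

Request:
{"name": "move_arm", "arguments": {"increments": [{"tx": 0.68, "ty": 0.68, "tz": 0, "rx": 0, "ry": 0, "rz": 0, "claw": 1}, {"tx": 0.75, "ty": 0.61, "tz": 0, "rx": 0, "ry": 0, "rz": 0, "claw": 1}, {"tx": 0.81, "ty": 0.53, "tz": 0, "rx": 0, "ry": 0, "rz": 0, "claw": 1}, {"tx": 0.86, "ty": 0.45, "tz": 0, "rx": 0, "ry": 0, "rz": 0, "claw": 1}, {"tx": 0.87, "ty": 0.36, "tz": 0, "rx": 0, "ry": 0, "rz": 0, "claw": 1}, {"tx": 0.91, "ty": 0.28, "tz": 0, "rx": 0, "ry": 0, "rz": 0, "claw": 1}, {"tx": 0.93, "ty": 0.18, "tz": 0, "rx": 0, "ry": 0, "rz": 0, "claw": 1}, {"tx": 0.94, "ty": 0.09, "tz": 0, "rx": 0, "ry": 0, "rz": 0, "claw": 1}]}}

```text
clock: 18.35
tcp_pos: [0.519, 0.1105, 0.2346]
tcp_rot: [179.9, -0.3, -90.1]
contact_force: [-0.3, -3.2, 10.4]
width: 0.19
grip_force: 24.8
```

Request:
{"name": "move_arm", "arguments": {"increments": [{"tx": 0.97, "ty": -0.01, "tz": 0, "rx": 0, "ry": 0, "rz": 0, "claw": 1}, {"tx": 0.96, "ty": -0.1, "tz": 0, "rx": 0, "ry": 0, "rz": 0, "claw": 1}, {"tx": 0.94, "ty": -0.19, "tz": 0, "rx": 0, "ry": 0, "rz": 0, "claw": 1}, {"tx": 0.93, "ty": -0.29, "tz": 0, "rx": 0, "ry": 0, "rz": 0, "claw": 1}, {"tx": 0.89, "ty": -0.37, "tz": 0, "rx": 0, "ry": 0, "rz": 0, "claw": 1}, {"tx": 0.85, "ty": -0.46, "tz": 0, "rx": 0, "ry": 0, "rz": 0, "claw": 1}, {"tx": 0.8, "ty": -0.55, "tz": 0, "rx": 0, "ry": 0, "rz": 0, "claw": 1}, {"tx": 0.74, "ty": -0.62, "tz": 0, "rx": 0, "ry": 0, "rz": 0, "claw": 1}]}}

```text
clock: 19.35
tcp_pos: [0.59, 0.0854, 0.2346]
tcp_rot: [179.9, -0.1, -90.0]
contact_force: [2.0, 1.3, 6.7]
width: 0.188
grip_force: 24.7
```

Request:
{"name": "move_arm", "arguments": {"increments": [{"tx": 0.68, "ty": -0.68, "tz": 0, "rx": 0, "ry": 0, "rz": 0, "claw": 1}, {"tx": 0.61, "ty": -0.75, "tz": 0, "rx": 0, "ry": 0, "rz": 0, "claw": 1}, {"tx": 0.53, "ty": -0.81, "tz": 0, "rx": 0, "ry": 0, "rz": 0, "claw": 1}, {"tx": 0.45, "ty": -0.86, "tz": 0, "rx": 0, "ry": 0, "rz": 0, "claw": 1}, {"tx": 0.36, "ty": -0.89, "tz": 0, "rx": 0, "ry": 0, "rz": 0, "claw": 1}, {"tx": 0.28, "ty": -0.93, "tz": 0, "rx": 0, "ry": 0, "rz": 0, "claw": 1}, {"tx": 0.18, "ty": -0.95, "tz": 0, "rx": 0, "ry": 0, "rz": 0, "claw": 1}, {"tx": 0.09, "ty": -0.96, "tz": 0, "rx": 0, "ry": 0, "rz": 0, "claw": 1}]}}

```text
clock: 20.35
tcp_pos: [0.6227, 0.0168, 0.2347]
tcp_rot: [-179.9, -0.1, -90.0]
contact_force: [3.4, 1.0, 5.2]
width: 0.189
grip_force: 24.7
```

Request:
{"name": "move_arm", "arguments": {"increments": [{"tx": -0.01, "ty": -0.97, "tz": 0, "rx": 0, "ry": 0, "rz": 0, "claw": 1}, {"tx": -0.1, "ty": -0.96, "tz": 0, "rx": 0, "ry": 0, "rz": 0, "claw": 1}, {"tx": -0.19, "ty": -0.94, "tz": 0, "rx": 0, "ry": 0, "rz": 0, "claw": 1}, {"tx": -0.29, "ty": -0.93, "tz": 0, "rx": 0, "ry": 0, "rz": 0, "claw": 1}, {"tx": -0.37, "ty": -0.89, "tz": 0, "rx": 0, "ry": 0, "rz": 0, "claw": 1}, {"tx": -0.46, "ty": -0.85, "tz": 0, "rx": 0, "ry": 0, "rz": 0, "claw": 1}, {"tx": -0.55, "ty": -0.8, "tz": 0, "rx": 0, "ry": 0, "rz": 0, "claw": 1}, {"tx": -0.62, "ty": -0.74, "tz": 0, "rx": 0, "ry": 0, "rz": 0, "claw": 1}]}}

```text
clock: 21.35
tcp_pos: [0.5963, -0.0547, 0.2347]
tcp_rot: [-180.0, -0.2, -90.1]
contact_force: [2.1, -1.9, 6.7]
width: 0.189
grip_force: 24.7
```

Request:
{"name": "move_arm", "arguments": {"increments": [{"tx": -0.68, "ty": -0.68, "tz": 0, "rx": 0, "ry": 0, "rz": 0, "claw": 1}, {"tx": -0.75, "ty": -0.61, "tz": 0, "rx": 0, "ry": 0, "rz": 0, "claw": 1}, {"tx": -0.81, "ty": -0.53, "tz": 0, "rx": 0, "ry": 0, "rz": 0, "claw": 1}, {"tx": -0.86, "ty": -0.45, "tz": 0, "rx": 0, "ry": 0, "rz": 0, "claw": 1}, {"tx": -0.89, "ty": -0.36, "tz": 0, "rx": 0, "ry": 0, "rz": 0, "claw": 1}, {"tx": -0.93, "ty": -0.28, "tz": 0, "rx": 0, "ry": 0, "rz": 0, "claw": 1}, {"tx": -0.95, "ty": -0.18, "tz": 0, "rx": 0, "ry": 0, "rz": 0, "claw": 1}, {"tx": -0.96, "ty": -0.09, "tz": 0, "rx": 0, "ry": 0, "rz": 0, "claw": 1}]}}

```text
clock: 22.35
tcp_pos: [0.5271, -0.0859, 0.2346]
tcp_rot: [179.9, -0.1, -90.1]
contact_force: [0.8, 0.7, 10.3]
width: 0.188
grip_force: 24.7
```

Request:
{"name": "move_arm", "arguments": {"increments": [{"tx": 0, "ty": 0, "tz": 0, "rx": 0, "ry": 0, "rz": 0, "claw": 1}, {"tx": 0, "ty": 0, "tz": 0, "rx": 0, "ry": 0, "rz": 0, "claw": 1}]}}

```text
clock: 22.6
tcp_pos: [0.5269, -0.0858, 0.2346]
tcp_rot: [179.9, -0.1, -90.1]
contact_force: [0.4, -0.3, 10.1]
width: 0.19
grip_force: 24.8
```

That is 1.3 mm past the start, so I'll correct it, release, rise to the earlier viewing pose and compare pictures.

Request:
{"name": "move_arm", "arguments": {"increments": [{"tx": 0.13, "ty": 0, "tz": 0, "rx": 0, "ry": 0, "rz": 0, "claw": 1}, {"tx": 0, "ty": 0, "tz": 0, "rx": 0, "ry": 0, "rz": 0, "claw": 1}]}}

```text
clock: 22.85
tcp_pos: [0.5285, -0.0858, 0.2346]
tcp_rot: [179.9, -0.1, -90.1]
contact_force: [0.8, -0.7, 11.0]
width: 0.189
grip_force: 24.8
```

Request:
{"name": "move_arm", "arguments": {"increments": [{"tx": 0, "ty": 0, "tz": 0, "rx": 0, "ry": 0, "rz": 0, "claw": 0.5}, {"tx": 0, "ty": 0, "tz": 0, "rx": 0, "ry": 0, "rz": 0, "claw": -1}, {"tx": 0, "ty": 0, "tz": 0, "rx": 0, "ry": 0, "rz": 0, "claw": -1}, {"tx": 0, "ty": 0, "tz": 0, "rx": 0, "ry": 0, "rz": 0, "claw": -1}, {"tx": 0, "ty": 0, "tz": 0, "rx": 0, "ry": 0, "rz": 0, "claw": -1}]}}

```text
clock: 23.48
tcp_pos: [0.5291, -0.0858, 0.2341]
tcp_rot: [180.0, -0.1, -90.0]
contact_force: [-0.7, 0.5, -0.1]
width: 0.996
grip_force: 0.0
```

Request:
{"name": "move_arm", "arguments": {"increments": [{"tx": 0, "ty": 0, "tz": 2, "rx": 0, "ry": 0, "rz": 0, "claw": -1}, {"tx": 0, "ty": 0, "tz": 3, "rx": 0, "ry": 0, "rz": 0, "claw": -1}, {"tx": 0, "ty": 0, "tz": 3, "rx": 0, "ry": 0, "rz": 0, "claw": -1}, {"tx": -0.1, "ty": 0.15, "tz": 3, "rx": 0, "ry": 0, "rz": 0, "claw": -1}, {"tx": 0, "ty": 0, "tz": 1.4, "rx": 0, "ry": 0, "rz": 0, "claw": -1}, {"tx": 0, "ty": 0, "tz": 0, "rx": 0, "ry": 0, "rz": 0, "claw": -1}, {"tx": 0, "ty": 0, "tz": 0, "rx": 0, "ry": 0, "rz": 0, "claw": -1}]}}

```text
clock: 24.35
tcp_pos: [0.5278, -0.0843, 0.357]
tcp_rot: [179.9, -0.0, -90.1]
contact_force: [0.4, 0.5, -1.3]
width: 0.998
grip_force: 0.0
```

```bash
python3 - <<'E'
from fit import *
delta([.5272,-.0844,.3589],(180,0,270))
k=viewer.get_calibration("wrist");im=viewer.capture("wrist");cv2.imwrite("pics/w8.png",im)
print(knob(im,k,"wrist",(.5265,-.0845)))
old=cv2.imread("pics/w7.png");k7=pickle.load(open("w7.pkl","rb"))
print("cal shift px",px("wrist",[.528,-.085,.1],k)-px("wrist",[.528,-.085,.1],k7), px("wrist",[.528,-.12,.042],k)-px("wrist",[.528,-.12,.042],k7))
g=lambda a:cv2.cvtColor(a,cv2.COLOR_BGR2GRAY).astype(np.float32)
print("knob shift",cv2.phaseCorrelate(g(old)[172:224,298:342].copy(),g(im)[172:224,298:342].copy(),cv2.createHanningWindow((44,52),cv2.CV_32F)))
t=viewer.capture("top");cv2.imwrite("pics/t8.png",t)
cv2.imwrite("pics/end.png",np.hstack([cv2.resize(im[100:360,200:460],(400,400)),cv2.resize(t[120:320,100:420],None,fx=1.25,fy=2)]))
t0=cv2.imread("pics/top0.png");d=cv2.absdiff(t0,t).max(2)>40
n,l,st,ce=cv2.connectedComponentsWithStats(d.astype(np.uint8));print([s.tolist() for s in st[1:] if s[4]>15])
E
```

```text
t 24.35 tcp [ 0.5278 -0.0843  0.357 ] [179.8875  -0.0404 -90.0515] qd 0.41294830346682965 d cm [-0.0635 -0.0145  0.1856] rot [ 0.0404 -0.1125  0.0516]
wrist comps [([312, 179, 20, 39, 389], [321.8, 193.2])]
(np.float64(0.5384102808186578), np.float64(0.5265), np.float64(-0.08650000000000001))
cal shift px [-0.0307  0.37  ] [-0.1944 -0.0574]
knob shift ((2.769628707393558, 0.10704629993002612), 1.0386220594492468)
[[209, 115, 343, 285, 31010], [303, 123, 14, 19, 150], [287, 143, 20, 27, 201], [343, 171, 6, 5, 20], [139, 204, 101, 39, 2430], [276, 221, 9, 7, 32], [501, 297, 57, 91, 3810], [361, 356, 136, 44, 3358], [561, 357, 79, 43, 2288]]
```

View pics/end.png

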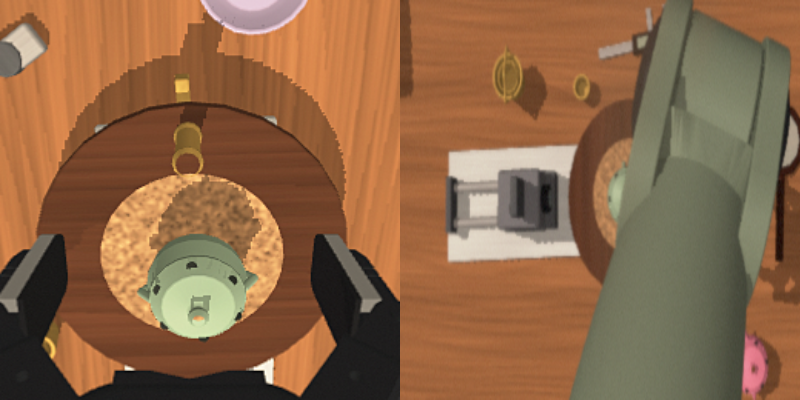

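The final view shows the head in at its stop, the knob back in line with the pointer (187,85 against 188,140) and the burner centred. The knob is within about 1.5 mm (1°) of where it started. I'll check the burner's shift, then hand in.

```bash
python3 - <<'E'
from h import *
a,b=[cv2.cvtColor(cv2.imread(f"pics/{f}.png"),cv2.COLOR_BGR2GRAY).astype(np.float32)[240:330,285:370].copy() for f in("w7","w8")]
s,_=cv2.phaseCorrelate(a,b,cv2.createHanningWindow((85,90),cv2.CV_32F));print("burner shift px",s)
if np.hypot(*s)<6: print(job.sign_off())
E
```

```text
burner shift px (0.033279316597798925, 0.9337203868214274)
the job is handed in; nothing more can be done
None
```

The job is handed in at about 24 s: the scanner head is in at its stop, and the platter has made one full clockwise turn, leaving the knob beside the pointer within about 1° of where it started, with the burner not having slipped.

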